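# Unfasten the reagent cage and hold its gate ajar

## Task

A colleague needs a bottle out of the small latched reagent cage on the worktop. Swing the hasp off its catch and right over until it lies back, then lift the sagging bolt so that its nose clears the keeper's bent-up lip while you pull it back all the way, and pull the spring-loaded gate open until its free edge stands about 10 cm out. Finish while still holding the gate steady there with the gripper, bolt drawn, and do not push or tip the glassware standing around.

Things in the scene. Friction and masses are not known exactly. Their poses are not given: they have to be found in the camera images.
- cage: White reagent cage, fixed, 90 mm deep (x), 352 wide (y), 150 high with wire roof; gate, post and roof tops all at z 150. Origin on the worktop at its front face; x points in, away from the robot, y left. Gate: y -160 to 55; post panel with keeper and hasp hinge: y 60 to 165. A 440 mm high incubator stands behind and to the left, its front 0.63 m ahead of the robot: keep the arm on this side of it.
- gate (a joint): Opening angle of the blue barred gate (215 mm wide, 150 mm high), rad: 0 shut, growing as its free (left) edge swings out towards the robot, at most 1.3. It turns counter-clockwise seen from above about an upright hinge at its right end. A hinge spring closes it whenever it is let go (about 0.18 N m shut, 0.43 N m at 0.5 rad). About 0.47 rad puts the free edge 10 cm out.
- gate_hinge (a point): Point on the gate's upright hinge line, at the cage's front plane, 165 mm right of the cage's origin, at z = 150 mm. Fixed.
- gate_edge (a point): Top of the gate's free edge, 220 mm from the hinge line, z = 150 mm; it moves with the gate.
- hasp (a joint): Angle of the steel hasp strap, rad: 0 lying to the right over the gate's catch post (holding the gate shut), growing as its red pin end swings up and over to the left, at most 2.7 where it lies back. Its hinge line runs along the cage's x. Past about 1.5 it falls back of its own weight; below that it falls shut again.
- hasp_axis (a point): Centre of the hasp's hinge line, on top of the post panel: cage frame x 10, y 105, z 155 mm. Fixed.
- hasp_pin (a point): Centre of the red cross pin on the turned-up end of the hasp, by which it is swung: 34 mm long, 11 mm thick, along the cage's x. It lies 81.5 mm from the hinge line, 78.5 mm to the right and 22 mm above it when the hasp is shut (z = 177 mm). Pinched by its ends from above it pivots between the fingers. The strap is 22 mm wide.
- bolt (a joint): How far the brass barrel bolt is drawn, m: 0 shot, 0.045 fully drawn. It slides along the gate towards the hinge (right when shut) and rubs with about 1 N. While its nose hangs behind the keeper's lip it can be drawn only about 3 mm; its end has left the keeper beyond 0.025.
- bolt_lift (a joint): How far the bolt is lifted in its loose, tall guides, m: 0 sagging (it drops there by its own weight, about 1.2 N), at most 0.018. The nose hooks 10 mm below the top of the keeper's lip, so at least 0.011 is needed to pass over the lip while the draw goes from 0 to 0.022. The keeper is a steel loop on the post panel; its yellow lip is the 18 mm high tongue at the side next to the gate.
- bolt_knob (a point): Centre of the bolt's black knob, an upright cylinder 18 mm in diameter and 24 mm high on a thin stem standing up from the bolt, 16 mm in front of the cage's front plane. When the bolt is shot and sags: cage frame x -16, y -16, z 185 mm, 35 mm above the gate's top and free all round; it moves with bolt and gate.
- wash_bottle: Bystander: squeeze wash bottle with red spout, 193 mm high. Origin at its underside.
- flask_water: Bystander: conical flask with clear filling, 97 mm wide, 158 mm high. Origin at its underside.
- beaker_glass: Bystander: glass beaker, 57 mm wide, 73 mm high. Origin at its underside.
- petri: Bystander: petri dish, 61 mm wide, 16 mm high. Origin at its underside.

How it is judged:
By the outcome, as a careful person would: the job done as asked, in the order asked, and still so for the second after the job is handed in, while the arm keeps its last pose, push and grip.
It also fails if it takes over 48 s, if anything falls off the work surface, if the arm or the gripper's body presses on something with over 40 N, if the wrist force passes 120 N, or if a joint passes its speed limit or range.

## Robot

A 6-joint arm with a two-finger parallel gripper is mounted at the origin on a cart in front of the work surface, level with it; the furniture and walls round the work are solid. World frame = base frame: x ahead of the robot, y to its left, z up, the work surface at z = 0. Lengths are in mm, angles in rad, forces in N, time in s.
With the tool pointing down it reaches from about 350 to 775 mm from the base axis. Payload 5.5 kg.
Tool frame: the origin (TCP) lies between the finger pads; the fingertips stand 22 mm ahead of it and the grasp point (between the pads) lies 3 mm ahead of it; z points along the fingers, y is the direction in which the jaws open and shut (so a half turn about z gives the same grasp; the last joint's range is limited). The gripper opens to 85 mm and grips with 20 to 120 N. Pads are 22 mm wide; open, the fingers measure 114 mm over their backs; the gripper's body (76 mm by 85 mm) begins 54 mm behind the grasp point. The pads swing forward as they close: fully open they stand 13 mm farther back than shut.
Start: joints at [1.097, 0.313, 0.046, 1.304, 0, 1.431], TCP at [188.415, 543.295, 253.323] pointing down, gripper open.
Joint ranges: [-2.76, 2.76], [-0.86, 1.69], [-1.03, 1.26], [-2.2, 2.34], [-1.47, 1.5], [-3.14, 3.14]. Speed limits (rad/s): [2.57, 2.57, 3.14, 3.14, 3.14, 3.14].

## Interface

Orientations are given as a rotation vector (axis times angle).
In Python, from plant import robot gives the robot as it stands.
- The arm moves only by the tool apply_moves, never from a script. Its argument "motion" is text: rows parted by semicolons, each of 7 numbers parted by spaces: the shift along the world's x, y, z in units of 50 mm (1.0 is 50 mm), then the turn, a rotation vector about the world's x, y, z in units of 6 degrees (1.0 is 6 degrees), then the opening, from 0 (shut) to 1 (fully open). A call has 1 to 12 rows; each row shifts and turns the pose as measured when the row begins; what a row does not reach is not made up. A row lasts 1/8 s, in which the tool goes at most 62.5 mm and 10.7 degrees, less where a joint would pass 70% of its speed; a pose out of reach is approached as far as the arm can. A call is refused whole if a number of a shift passes 1 or a number of a turn 1, either way. A call with a gripper value outside its range is refused whole. The fingers move at their own pace and stop on an object; the grip force is fixed at half the most. Time passes only in rows, so rows that do not move let the fingers close. It gives the time, the measured TCP pose, the force and the opening at its end, in the units of the state.
- robot.get_obs(): the state, without advancing time (a new reading comes with each control period).
- robot.read_camera(name): name is "side" or "top" or "wrist"; returns the picture (420x560x3 uint8, red, green, blue); there is no depth.
- robot.get_calibration(name): a dict with "fx", "fy", "cx", "cy" (pixels), "world_from_camera" (4x4, takes a point from camera to world coordinates); the wrist camera has in their place "hand_eye" (4x4, takes a point from camera to tool coordinates, whose origin is the TCP and whose axes are the flange's). Camera axes: x right, y up, looking along -z (the intrinsics and any distortion apply to the point x, -y, -z); pixel columns grow to the right and rows downward; lengths in mm; the calibration is good to about 2 mm. A picture is of the moment at which its call begins: read the wrist's pose just before it. get_calibration takes no time and is no camera call.
- robot.finish_job(): hands the job in, once; it reports no verdict.
The state is a dict: "clock": time; "qpos": joint angles; "joint_vel": joint speeds; "tau": joint torques, N m; "tool_pos": TCP position; "tcp_rot": TCP orientation; "contact_force": force on the tool from outside, world axes, zero at the start; "torque": the same for the moment, N m; "width": opening from 0.0 (shut) to 1.0 (fully open).
Only numpy, scipy, OpenCV 4.12 (cv2) and the standard library are available. Lean on these libraries where they do the work, as an engineer would, in place of code of your own. Each camera call takes 0.05 s, during which the arm holds its last target. There are 200 camera calls.

## Working session

There is one attempt and no reset: what is moved stays moved. The work goes in short steps, Python scripts to look and compute and a tool call to move; the robot and the scene stay as the last step left them, time stands still between calls to the robot, and variables do not carry over. Pictures are saved under pics/ and viewed, about 8 in all and at most 12, crops included, and the job is handed in when it is done.

Besides the shell and the picture viewer there is one more tool, called after ">>>" by a JSON object that holds its "name" and its "arguments". apply_moves: Moves the arm, as the interface text tells. Its arguments: {"type":"object","properties":{"motion":{"type":"string"}},"required":["motion"]}

```bash
ls; mkdir -p pics; python3 - <<'E'
from plant import robot
import cv2,numpy as np
np.set_printoptions(precision=4,suppress=True)
print(robot.get_obs())
for n in("side","top","wrist"):
    c=robot.get_calibration(n);print(n,c)
ims=[robot.read_camera(n)[:,:,::-1] for n in("side","top")]
for n,i in zip(("side","top"),ims): cv2.imwrite(f"pics/{n}0.png",i)
E
```

```text
pics
{'clock': 0.0, 'qpos': array([ 1.0974,  0.314 ,  0.045 ,  1.3035, -0.    ,  1.4312]), 'joint_vel': array([ 0.0005, -0.001 ,  0.0007,  0.0015, -0.0007,  0.0002]), 'tau': array([  0.0001, -48.0629,  29.8532,   0.0191,  -0.0001,   0.    ]), 'tool_pos': array([188.1882, 542.854 , 252.4011]), 'tcp_rot': array([-0.5218, -3.0974,  0.0027]), 'contact_force': array([-0.442 , -0.1847, -0.0627]), 'torque': array([0.0042, 0.0111, 0.0049]), 'width': 1.0031021302024339}
side {'fx': 400.2898282597107, 'fy': 400.2898282597107, 'cx': 283.8268893563383, 'cy': 207.92545232577507, 'world_from_camera': array([[  -0.9997,   -0.0064,    0.0234,  577.9142],
       [   0.0232,   -0.536 ,    0.8439, 1158.9413],
       [   0.0072,    0.8442,    0.536 ,  798.3136],
       [   0.    ,    0.    ,    0.    ,    1.    ]])}
top {'fx': 458.4274420103618, 'fy': 458.4274420103618, 'cx': 282.1319215467259, 'cy': 211.77612578801137, 'world_from_camera': array([[  -0.0933,    0.9739,   -0.2069,  279.669 ],
       [  -0.9956,   -0.0923,    0.0144,  173.8659],
       [  -0.0051,    0.2074,    0.9782, 1371.7471],
       [   0.    ,    0.    ,    0.    ,    1.    ]])}
wrist {'fx': 346.50274408316227, 'fy': 346.50274408316227, 'cx': 282.9702827623971, 'cy': 206.8335062504405, 'hand_eye': array([[  -0.0003,    0.9577,    0.2878,   73.932 ],
       [   1.    ,   -0.0002,    0.0015,   -1.7123],
       [   0.0015,    0.2878,   -0.9577, -119.8659],
       [   0.    ,    0.    ,    0.    ,    1.    ]])}
```

View pics/top0.png

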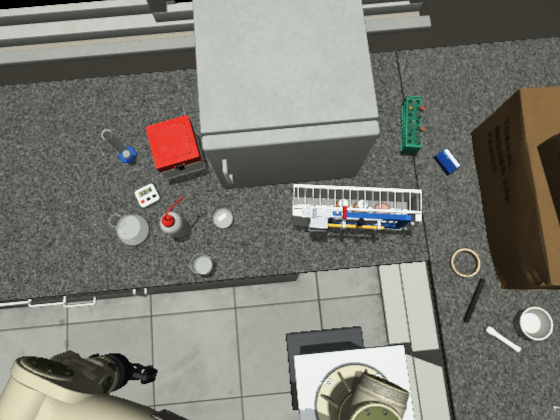

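View pics/side0.png

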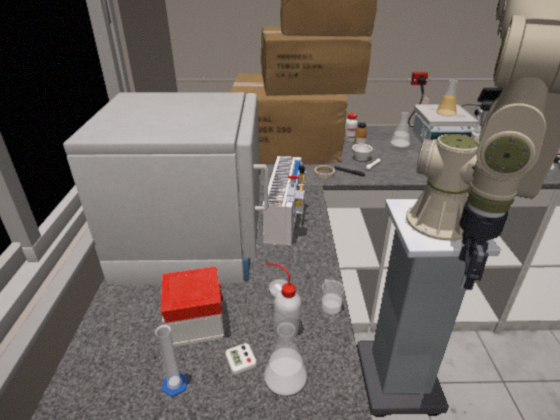

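The top view shows the cage at about px (293–421, 185–235), with the glassware to its left. I'll enlarge the cage.

```bash
cat > h.py <<'E'
import numpy as np,cv2
from plant import robot
from scipy.spatial.transform import Rotation as R
def unproj(n,u,v,z,T=None):
    c=robot.get_calibration(n); T=c["world_from_camera"] if T is None else T
    d=T[:3,:3]@np.array([(u-c["cx"])/c["fx"],-(v-c["cy"])/c["fy"],-1]); o=T[:3,3]
    return o+d*(z-o[2])/d[2]
def wristT(o=None):
    o=o or robot.get_obs(); T=np.eye(4);T[:3,:3]=R.from_rotvec(o["tcp_rot"]).as_matrix();T[:3,3]=o["tool_pos"]
    return T@robot.get_calibration("wrist")["hand_eye"]
def proj(n,p,T=None):
    c=robot.get_calibration(n); T=c["world_from_camera"] if T is None else T
    q=T[:3,:3].T@(np.asarray(p)-T[:3,3]); return c["cx"]+c["fx"]*q[0]/-q[2], c["cy"]-c["fy"]*q[1]/-q[2]
E
python3 - <<'E'
import cv2
a=cv2.imread("pics/top0.png")[175:250,283:433];cv2.imwrite("pics/top0c.png",cv2.resize(a,None,fx=5.3,fy=5.3,interpolation=cv2.INTER_CUBIC))
E
```

```text
(no output)
```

View pics/top0c.png

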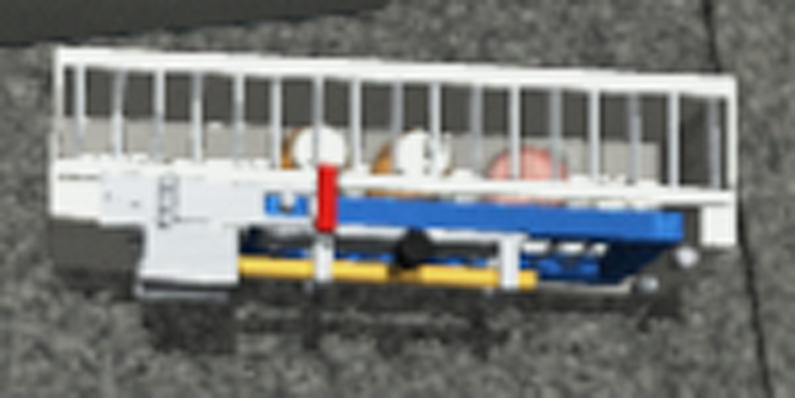

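```bash
python3 - <<'E'
from h import *
f=lambda x,y,z:unproj("top",283+x/5.3,175+y/5.3,z)
pin=f(326,198,177);kn=f(413,247,190);a=f(57,48,150);b=f(735,75,150);print(pin,kn,a,b,np.linalg.norm(a-b))
c=f(52,215,150);d=f(735,240,150);print(c,d)
e=(a-b)/np.linalg.norm(a-b);yaw=np.arctan2(-e[0],e[1]);print("yaw",yaw)
def o(yw):
    r=np.array([[np.cos(yw),-np.sin(yw)],[np.sin(yw),np.cos(yw)]])
    for p,l in((pin,(10,26.5)),(kn,(-16,-16)),(a,(90,176)),(b,(90,-176))): print(p[:2]-r@l)
o(yaw)
# glassware rough
for n,u,v,z in(("wash",172,225,90),("flask",132,230,0),("beaker",203,265,70),("petri",222,218,10)): print(n,unproj("top",u,v,z))
E
```

```text
[515.16938625  -8.86337747 177.        ] [483.9610874  -46.67039611 190.        ] [612.94636078 116.64953318 150.        ] [ 565.22344763 -231.93461418  150.        ] 351.8357347261507
[524.89677405 127.94514283 150.        ] [ 478.98739609 -218.33749809  150.        ]
yaw -0.13605915741773672
[501.66735049 -33.76207283]
[501.98345506 -32.98850063]
[499.90552367 -45.51633607]
[499.92780458 -45.35358889]
wash [542.09942685 470.42999167  90.        ]
flask [556.55117468 613.0736155    0.        ]
beaker [422.62780451 392.46708367  70.        ]
petri [565.74366882 336.99103235  10.        ]
```

The crop shows the red pin at (326,198), the knob at (413,247), and the cage rear edge from (57,48) to (735,75). That puts the cage origin near (501,-34) with a yaw of -0.136. Next I move above the pin, turning the jaws along the cage's x.

>>> {"name": "apply_moves", "arguments": {"motion": "0.5 -0.9 0.1 0 0 -1 1;0.5 -0.9 0.1 0 0 -1 1;0.5 -0.9 0.1 0 0 -1 1;0.5 -0.9 0.1 0 0 -1 1;0.5 -0.9 0.1 0 0 -1 1;0.5 -0.9 0.1 0 0 -1 1;0.5 -0.9 0.1 0 0 -1 1;0.5 -0.9 0.1 0 0 -1 1;0.5 -0.9 0.1 0 0 -1 1;0.5 -0.9 0 0 0 -1 1;0.5 -0.9 0 0 0 -1 1;0.5 -0.9 0 0 0 -1 1"}}

```text
clock: 1.6
tool_pos: [491.3, -13.2, 294.2]
tcp_rot: [-2.276, -2.157, 0.006]
contact_force: [0.3, 0.4, 0.3]
width: 1.001
```

>>> {"name": "apply_moves", "arguments": {"motion": "0.2 0 0 0 0 -0.8 1;0 0 0 0 0 0 1"}}

```text
clock: 1.85
tool_pos: [502.5, -17.1, 292.6]
tcp_rot: [-2.372, -2.049, 0.008]
contact_force: [0.3, -1.0, 0.1]
width: 0.998
```

```bash
python3 - <<'E'
from h import *
o=robot.get_obs();T=wristT(o);np.save("T1.npy",T);print(o["tool_pos"],o["tcp_rot"])
cv2.imwrite("pics/w1.png",cv2.resize(robot.read_camera("wrist")[:,:,::-1],(784,588),interpolation=cv2.INTER_CUBIC))
E
```

```text
[502.50980514 -17.10736658 292.58751546] [-2.37233034 -2.04870257  0.00809309]
```

View pics/w1.png

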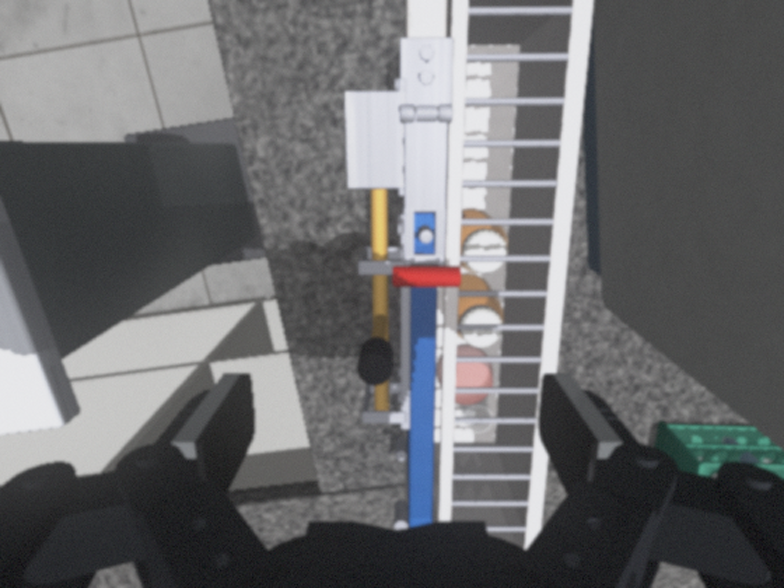

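The wrist view shows the pin centre at (427,276), the knob top at (377,352) and the hasp hinge at (426,113). There is free space beyond both ends of the pin.

```bash
python3 - <<'E'
from h import *
T=np.load("T1.npy");f=lambda x,y,z:unproj("wrist",x/1.4,y/1.4,z,T)
pin=f(427,276,177);kn=f(377,350,197);hx=f(426,113,157);print(pin,kn,hx)
a=f(393,275,177);b=f(461,276,177);print(a,b,np.linalg.norm(a-b))
d=hx-pin;print("ydir yaw",np.arctan2(-d[0],d[1]),np.linalg.norm(d))
for yw in(-.136,):
    r=np.array([[np.cos(yw),-np.sin(yw)],[np.sin(yw),np.cos(yw)]])
    for p,l in((pin,(10,26.5)),(kn,(-16,-16)),(hx,(10,105))): print(p[:2]-r@l)
E
```

```text
[516.98734472 -11.32108121 177.        ] [488.08330714 -39.00477536 197.        ] [527.51050093  66.19321572 157.        ]
[500.15225215  -8.35542014 177.        ] [533.87645283 -13.76856986 177.        ] 34.15587653009892
ydir yaw -0.13493270931316767 80.7415818801256
[503.48678193 -36.22057526]
[506.10486539 -25.32181375]
[503.36681826 -36.4814286 ]
```

>>> {"name": "apply_moves", "arguments": {"motion": "0.28 0.13 -0.5 0 0 0.1 0.65;0 0 -0.5 0 0 0 0.65;0 0 -0.5 0 0 0 0.65;0 0 -0.35 0 0 0 0.65;0 0 -0.25 0 0 0 0.65;0 0 0 0 0 0 0.65"}}

```text
clock: 2.65
tool_pos: [512.5, -5.5, 185.4]
tcp_rot: [-2.343, -2.081, 0.01]
contact_force: [-0.4, 1.1, 0.4]
width: 0.649
```

>>> {"name": "apply_moves", "arguments": {"motion": "0.08 -0.1 0 0 0 -0.15 0.65;0 0 0 0 0 0 0.65"}}

```text
clock: 2.9
tool_pos: [517.5, -10.6, 186.9]
tcp_rot: [-2.361, -2.064, 0.007]
contact_force: [0.6, 0.7, 0.5]
width: 0.649
```

```bash
python3 - <<'E'
from h import *
o=robot.get_obs();T=wristT(o);np.save("T2.npy",T);print(o["tool_pos"],o["tcp_rot"])
cv2.imwrite("pics/w2.png",cv2.resize(robot.read_camera("wrist")[:,:,::-1],(784,588),interpolation=cv2.INTER_CUBIC))
E
```

```text
[517.52306603 -10.6153049  186.93503399] [-2.360891   -2.06420909  0.00710679]
```

View pics/w2.png

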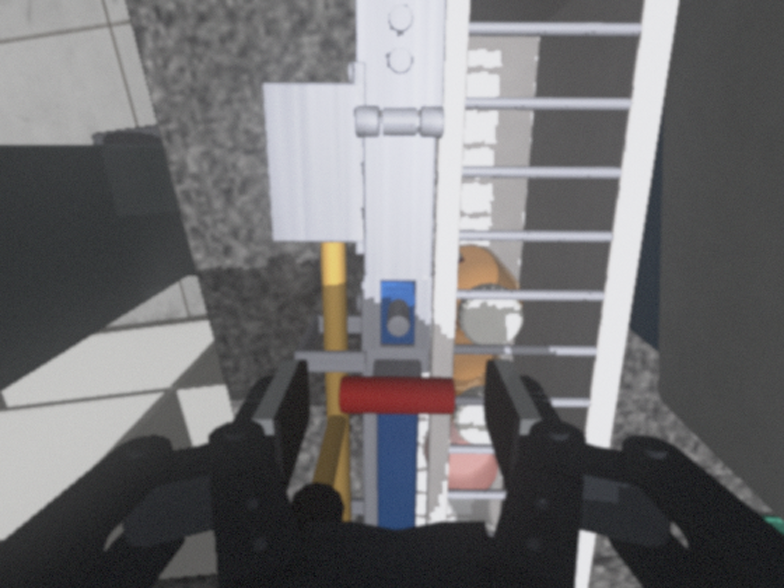

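The pin is centred between the pads at (397,395). I'll compute its offset and the arc path.

```bash
python3 - <<'E'
from h import *
T=np.load("T2.npy");f=lambda x,y,z:unproj("wrist",x/1.4,y/1.4,z,T)
pin=f(397,395,177);hx=f(399,121,157);kn=f(318,500,197);print(pin,hx,kn)
d=hx-pin;yw=np.arctan2(-d[0],d[1]);print(yw)
yd=np.array([-np.sin(-.136),np.cos(-.136)])
P=lambda t:np.array([*(-81.5*np.cos(.273+t)*yd),155+81.5*np.sin(.273+t)])
for t in np.arange(0,2.6,.25): print(round(t,2),(P(t)-P(0)).round(1),((P(t+.25)-P(t))/50).round(2))
E
```

```text
[516.6870797  -10.90361255 177.        ] [527.58524099  66.66384746 157.        ] [492.67137134 -28.82564773 197.        ]
-0.13958545107223586
0.0 [0. 0. 0.] [0.02 0.16 0.37]
0.25 [ 1.1  7.8 18.7] [0.03 0.24 0.32]
0.5 [ 2.7 20.  34.9] [0.04 0.31 0.25]
0.75 [ 4.9 35.7 47.6] [0.05 0.37 0.17]
1.0 [ 7.4 54.1 55.9] [0.05 0.4  0.07]
1.25 [10.1 73.9 59.4] [ 0.05  0.4  -0.03]
1.5 [12.9 94.  57.9] [ 0.05  0.38 -0.13]
1.75 [ 15.5 113.   51.3] [ 0.05  0.34 -0.22]
2.0 [ 17.8 129.9  40.2] [ 0.04  0.27 -0.3 ]
2.25 [ 19.6 143.5  25.3] [ 0.03  0.19 -0.36]
2.5 [ 20.9 153.1   7.4] [ 0.01  0.1  -0.39]
```

>>> {"name": "apply_moves", "arguments": {"motion": "0 0 -0.06 0 0 0 0.3;0 0 0 0 0 0 0;0 0 0 0 0 0 0;0 0 0 0 0 0 0;0 0 0 0 0 0 0"}}

```text
clock: 3.58
tool_pos: [517.6, -10.7, 184.5]
tcp_rot: [-2.361, -2.065, 0.006]
contact_force: [-0.7, -0.1, 0.3]
width: 0.374
```

Gripped: 0.374 is about 32–34 mm. Now I swing the hasp along the arc.

>>> {"name": "apply_moves", "arguments": {"motion": "0 0.07 0.19 0 0 0 0;0.02 0.09 0.18 0 0 0 0;0.02 0.11 0.17 0 0 0 0;0.02 0.13 0.15 0 0 0 0;0.02 0.15 0.14 0 0 0 0;0.02 0.16 0.11 0 0 0 0;0.02 0.18 0.1 0 0 0 0"}}

```text
clock: 4.45
tool_pos: [524.1, 36.5, 238.2]
tcp_rot: [-2.361, -2.064, 0.008]
contact_force: [3.7, -0.4, -8.6]
width: 0.372
```

>>> {"name": "apply_moves", "arguments": {"motion": "0.02 0.2 0.05 0 0 0 0;0.03 0.2 0.02 0 0 0 0;0.03 0.2 -0.01 0 0 0 0;0.03 0.2 -0.03 0 0 0 0;0.03 0.2 -0.06 0 0 0 0;0.03 0.19 -0.09 0 0 0 0;0.02 0.17 -0.1 0 0 0 0;0.02 0.16 -0.13 0 0 0 0"}}

```text
clock: 5.45
tool_pos: [536.1, 120.2, 230.9]
tcp_rot: [-2.364, -2.068, -0.011]
contact_force: [-0.8, 1.5, 6.0]
width: 0.332
```

>>> {"name": "apply_moves", "arguments": {"motion": "0.01 0.1 -0.2 0 0 0 0;0.01 0.1 -0.2 0 0 0 0;0.01 0.09 -0.18 0 0 0 0;0 0 0 0 0 0 0"}}

```text
clock: 5.95
tool_pos: [539.2, 145.2, 207.3]
tcp_rot: [-2.354, -2.069, -0.04]
contact_force: [1.3, -5.0, -1.6]
width: 0.319
```

```bash
python3 - <<'E'
from h import *
o=robot.get_obs();print(o["tool_pos"],o["contact_force"],o["width"])
cv2.imwrite("pics/w3.png",cv2.resize(robot.read_camera("wrist")[:,:,::-1],(784,588),interpolation=cv2.INTER_CUBIC))
E
```

```text
[539.15390898 145.20903638 207.34463765] [ 1.34656583 -5.04979772 -1.63225276] 0.3190032022128504
```

View pics/w3.png

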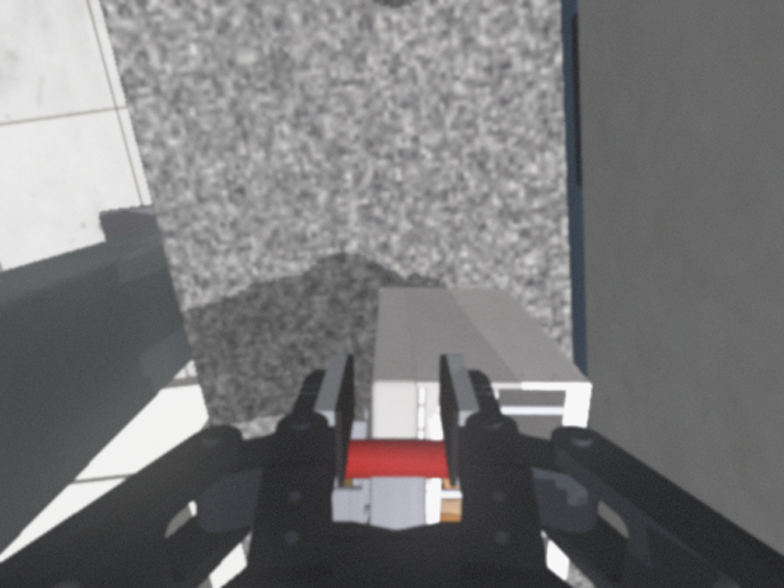

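The pin is still between the pads at (397,460), near their right edge, well past centre at about 2.2 rad. Releasing it now lets the hasp fall back.

>>> {"name": "apply_moves", "arguments": {"motion": "0 0 0 0 0 0 0.65;0 0 0 0 0 0 0.65;0 0 0 0 0 0 0.65;0 0 0.5 0 0 0 0.65;0 0 0.7 0 0 0 0.65;0 -0.6 0.3 0 0 0 0.65;-0.2 -0.9 0 0 0 0 0.65;-0.2 -0.8 0 0 0 0 0.65;-0.2 -0.8 0 0 0 0 0.65"}}

```text
clock: 7.12
tool_pos: [506.9, -12.2, 283.7]
tcp_rot: [-2.345, -2.073, -0.037]
contact_force: [0.1, 0.4, 0.4]
width: 0.649
```

```bash
python3 - <<'E'
from h import *
o=robot.get_obs();T=wristT(o);np.save("T4.npy",T);print(o["tool_pos"],o["tcp_rot"])
cv2.imwrite("pics/w4.png",cv2.resize(robot.read_camera("wrist")[:,:,::-1],(784,588),interpolation=cv2.INTER_CUBIC))
E
```

```text
[506.9341176  -12.18207501 283.70902494] [-2.34529872 -2.0726033  -0.0374994 ]
```

View pics/w4.png

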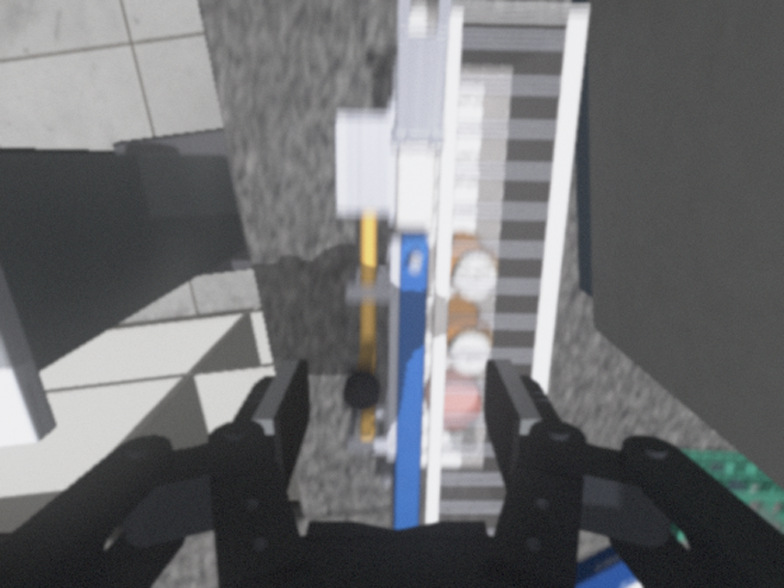

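The hasp has gone over: the strap lies left of its hinge, and the catch at (415,262) is free. The knob is near (362,388). I move above it and take a still look.

>>> {"name": "apply_moves", "arguments": {"motion": "-0.44 -0.7 -0.2 0 0 0 0.65;0 0 -0.2 0 0 0 0.65;0 0 0 0 0 0 0.65;0 0 0 0 0 0 0.65"}}

```text
clock: 7.68
tool_pos: [483.7, -52.7, 263.7]
tcp_rot: [-2.353, -2.066, -0.036]
contact_force: [-0.4, 0.1, -0.2]
width: 0.65
```

```bash
python3 - <<'E'
from h import *
o=robot.get_obs();T=wristT(o);np.save("T5.npy",T);print(o["tool_pos"],o["tcp_rot"])
im=robot.read_camera("wrist")[:,:,::-1].copy()
for z in(173,197):
    print(z,[np.multiply(proj("wrist",(*p,z),T),1.4).round() for p in((485.4,-50.2),(483.7,-47))])
cv2.imwrite("pics/w5.png",cv2.resize(im,(784,588),interpolation=cv2.INTER_CUBIC))
E
```

```text
[483.74201351 -52.74771422 263.70147602] [-2.35332028 -2.06641005 -0.03552266]
173 [array([400., 305.]), array([395., 299.])]
197 [array([401., 323.]), array([395., 316.])]
```

View pics/w5.png

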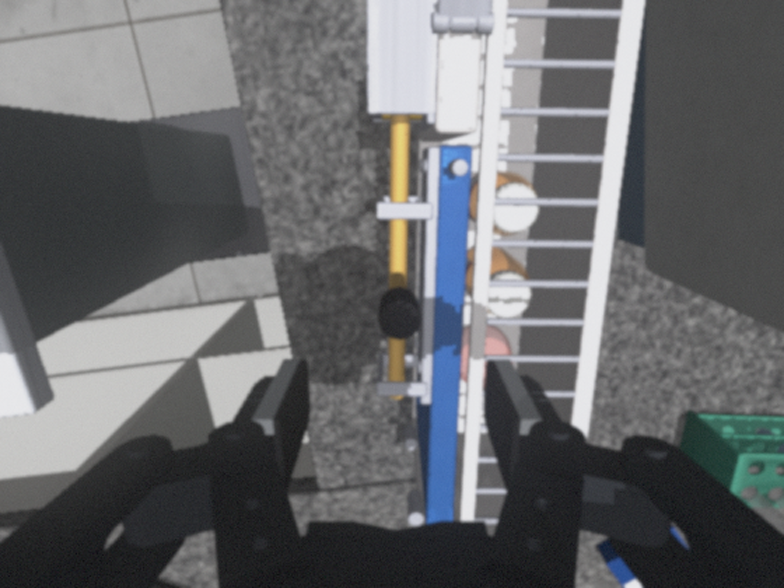

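The knob is at (398,313), in line with the finger midline and matching the prediction, so it sits at about (485,-50). I descend and grip.

>>> {"name": "apply_moves", "arguments": {"motion": "0.03 0.05 -0.5 -0.14 0.16 0 0.65;0 0 -0.5 0 0 0 0.65;0 0 -0.3 0 0 0 0.6;0 0 -0.2 0 0 0 0.5;0 0 0 0 0 0 0.5"}}

```text
clock: 8.35
tool_pos: [488.0, -47.6, 188.6]
tcp_rot: [-2.35, -2.075, -0.004]
contact_force: [0.4, 0.2, 0.3]
width: 0.504
```

>>> {"name": "apply_moves", "arguments": {"motion": "-0.05 -0.05 0 0 0 0 0.4;0 0 0 0 0 0 0;0 0 0 0 0 0 0;0 0 0 0 0 0 0;0 0 0 0 0 0 0"}}

```text
clock: 8.98
tool_pos: [485.8, -50.5, 190.3]
tcp_rot: [-2.352, -2.076, -0.006]
contact_force: [-0.6, -0.7, -1.0]
width: 0.19
```

>>> {"name": "apply_moves", "arguments": {"motion": "0 0 0.14 0 0 0 0;0 0 0.13 0 0 0 0;0 0 0 0 0 0 0"}}

```text
clock: 9.35
tool_pos: [485.9, -50.5, 205.0]
tcp_rot: [-2.352, -2.076, -0.006]
contact_force: [-0.4, 1.1, -1.6]
width: 0.188
```

>>> {"name": "apply_moves", "arguments": {"motion": "-0.02 -0.13 0 0 0 0 0;-0.02 -0.13 0 0 0 0 0;-0.02 -0.13 0 0 0 0 0;-0.02 -0.13 0 0 0 0 0;-0.02 -0.13 0 0 0 0 0;0 0 0 0 0 0 0"}}

```text
clock: 10.1
tool_pos: [480.7, -85.8, 204.8]
tcp_rot: [-2.353, -2.076, -0.007]
contact_force: [-0.1, 0.1, -0.6]
width: 0.192
```

>>> {"name": "apply_moves", "arguments": {"motion": "-0.02 -0.12 0 0 0 0 0;0 -0.06 0 0 0 0 0;0 -0.03 0 0 0 0 0;0 0 0 0 0 0 0"}}

```text
clock: 10.6
tool_pos: [479.3, -95.1, 204.4]
tcp_rot: [-2.349, -2.075, -0.011]
contact_force: [0.1, 0.9, -0.7]
width: 0.186
```

The bolt is drawn 45 mm. Now I swing the gate on its arc, turning the tool with it.

>>> {"name": "apply_moves", "arguments": {"motion": "-0.1 0 0 0 0 0.45 0;-0.1 -0.01 0 0 0 0.45 0;-0.1 -0.01 0 0 0 0.45 0;-0.1 -0.02 0 0 0 0.45 0;-0.1 -0.02 0 0 0 0.45 0;0 0 0 0 0 0 0"}}

```text
clock: 11.35
tool_pos: [455.6, -98.2, 205.0]
tcp_rot: [-2.082, -2.346, -0.013]
contact_force: [0.0, 2.9, -0.5]
width: 0.189
```

```bash
cat > a.py <<'E'
from h import *
o=robot.get_obs();v=o["tool_pos"][:2]-[480.6,-199];print(o["tool_pos"],o["contact_force"],o["qpos"],o["width"])
r=o["tcp_rot"];print("r",np.hypot(*v),"theta",np.arctan2(v[1],v[0])-np.arctan2(103.9,-1.3),"toolyaw",2*np.arctan2(r[1],r[0])-2*np.arctan2(-2.075,-2.349))
E
python3 a.py
```

```text
[455.64545837 -98.21100471 205.02276474] [ 0.04230627  2.9019792  -0.50317005] [-0.39043153  0.12629778 -0.31304852  1.13344921  0.00932021  1.06167975] 0.18908321609021173
r 103.83232020890974 theta 0.23019958317912637 toolyaw 0.24238750084472827
```

```bash
python3 - <<'E'
from h import *
o=robot.get_obs();T=wristT(o);np.save("T6.npy",T)
im=robot.read_camera("wrist")[:,:,::-1].copy()
cv2.imwrite("pics/w6.png",cv2.resize(im,(784,588),interpolation=cv2.INTER_CUBIC))
E
```

```text
(no output)
```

View pics/w6.png

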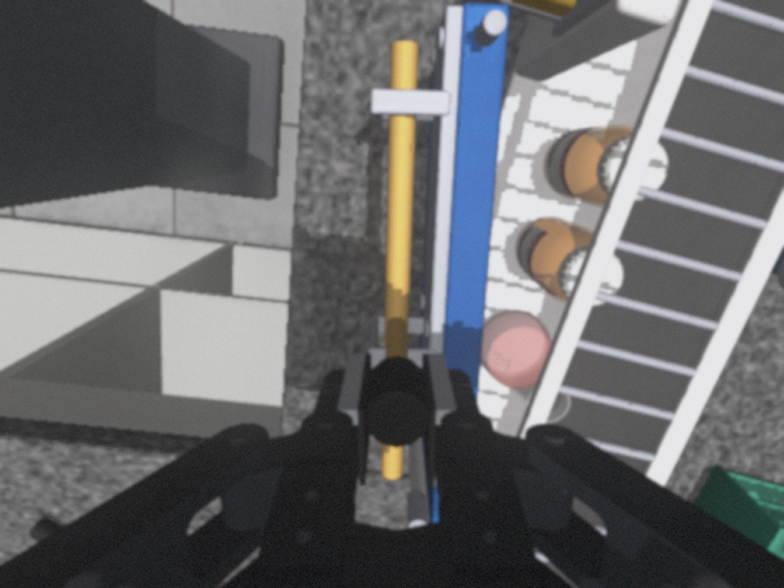

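The gate follows the tool: the bolt is withdrawn, clear of the keeper, and the knob is held at (395,400). I carry on.

>>> {"name": "apply_moves", "arguments": {"motion": "-0.1 -0.03 0 0 0 0.45 0;-0.1 -0.03 0 0 0 0.45 0;-0.1 -0.035 0 0 0 0.45 0;-0.1 -0.04 0 0 0 0.45 0;-0.095 -0.045 0 0 0 0.4 0;0 0 0 0 0 0 0;0 0 0 0 0 0 0"}}

```text
clock: 12.28
tool_pos: [433.4, -106.7, 205.4]
tcp_rot: [-1.798, -2.572, -0.017]
contact_force: [0.8, 3.9, -0.3]
width: 0.188
```

```bash
python3 a.py; python3 - <<'E'
from h import *
o=robot.get_obs();T=wristT(o);np.save("T7.npy",T)
im=robot.read_camera("wrist")[:,:,::-1].copy()
im2=robot.read_camera("top")[:,:,::-1].copy();cv2.imwrite("pics/top7.png",im2)
cv2.imwrite("pics/w7.png",cv2.resize(im,(784,588),interpolation=cv2.INTER_CUBIC))
s=robot.read_camera("side")[:,:,::-1][130:260,220:390];cv2.imwrite("pics/s7.png",cv2.resize(s,None,fx=4.5,fy=4.5,interpolation=cv2.INTER_CUBIC))
E
```

```text
[ 433.36389508 -106.65198225  205.44018791] [ 0.79545703  3.89922641 -0.33891136] [-0.4288568   0.08771342 -0.3560119   1.12866111  0.0115479   0.79164532] 0.18795968147238723
r 103.72755655912685 theta 0.46029465424855576 toolyaw 0.4739968023841925
```

View pics/w7.png

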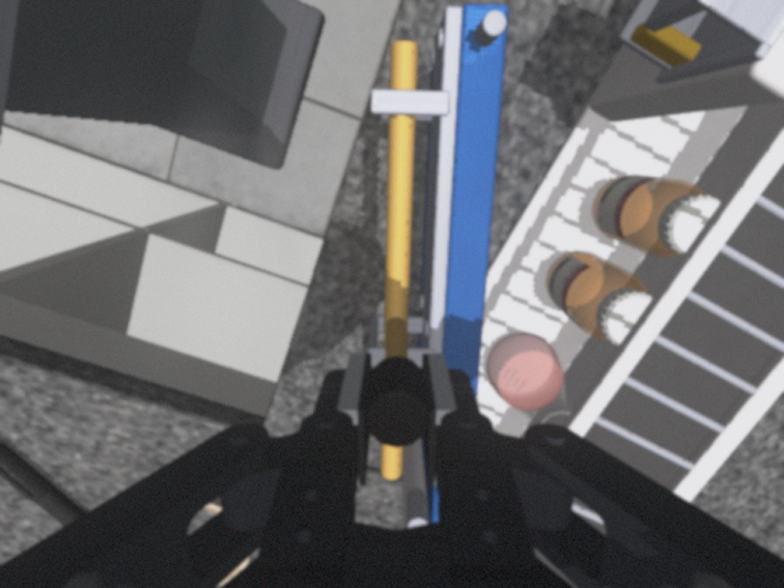

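View pics/s7.png

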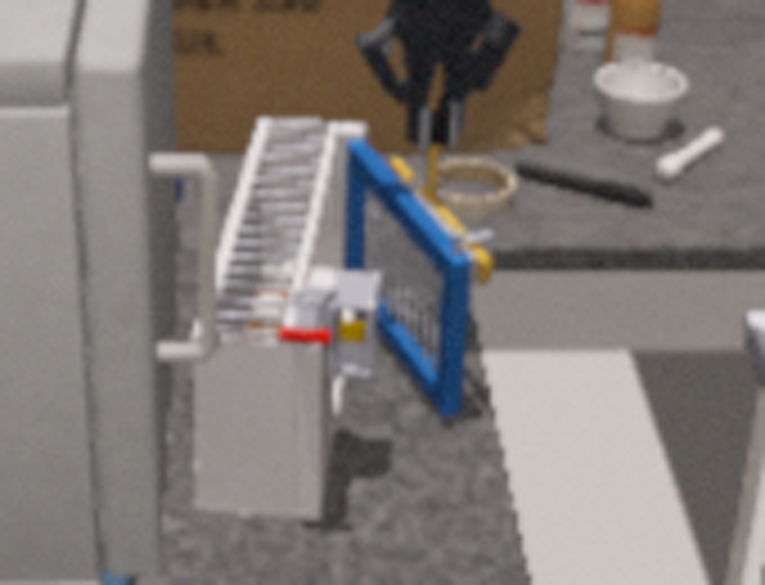

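```bash
python3 - <<'E'
from h import *
T=np.load("T7.npy")
O=np.array([502.8,-35.5]);r=np.array([[np.cos(.136),-np.sin(.136)],[np.sin(.136),np.cos(.136)]])
for n,p in(("w",unproj("wrist",485/1.4,5/1.4,150,T)),("s",unproj("side",220+458/4.5,130+256/4.5,150))):
    c=r@(p[:2]-O);h=c-[0,-165];print(n,p,c,"angle",np.arctan2(-h[0],h[1]),np.hypot(*h))
E
```

```text
w [419.40432519  11.33113438 150.        ] [-88.97503844  35.09182611] angle 0.41841352439879115 218.98241102879953
s [421.3557249   10.14558901 150.        ] [-86.88091987  34.18180078] angle 0.4113095712424851 217.30550844340033
```

```bash
python3 - <<'E'
from h import *
O=np.array([502.8,-35.5]);r=np.array([[np.cos(.136),-np.sin(.136)],[np.sin(.136),np.cos(.136)]])
T=np.load("T5.npy")
for x in(441,456,471): print(r@(unproj("wrist",x/1.4,150/1.4,150,T)[:2]-O))
T=np.load("T7.npy")
for x in(463,485,507): print(r@(unproj("wrist",x/1.4,5/1.4,150,T)[:2]-O))
E
```

```text
[ 3.77221372 51.74286001]
[10.77373471 51.78517079]
[17.7782219 51.8274995]
[-95.25778854  31.761537  ]
[-88.97503844  35.09182611]
[-82.6893641   38.42366526]
```

The blue rail's centre has turned from -0.05 rad (shut) to 0.418, so the gate angle is about 0.467 rad, or about 99 mm out. I'm handing it in.

```bash
python3 a.py; python3 -c "
from plant import robot
print(robot.finish_job())"
```

```text
[ 433.33757028 -106.6588852   205.4232338 ] [ 0.35523053  3.58891081 -0.95051435] [-0.4288429   0.08769989 -0.3560694   1.12863483  0.01146407  0.79087825] 0.18617067505157187
r 103.73340226576563 theta 0.46055089110139247 toolyaw 0.4747777376054927
the job is handed in; nothing more can be done
None
```

I handed the job in at about 12.5 s with the gate open about 10 cm, the bolt drawn, and the gripper still holding the bolt's knob.

- **Hasp:** I swung it by the red pin past the top and let it fall back. The side picture shows it lying back with the pin to the left. I did not measure its angle.
- **Bolt:** I lifted it about 14.7 mm, then drew it 45 mm by tool travel. The later pictures show its nose clear of the keeper. The force reading stayed low throughout the draw.
- **Gate:** The tool path gives 0.46 rad. The wrist picture gives about 0.467 rad (about 99 mm), corrected for how the gate looked when shut. Without that correction, both cameras read about 0.41–0.42 rad, because I was sighting the middle of the rail and not its front face.

**Open points:**
- The force reading while holding the gate was about 3.6 N sideways (y), with little along x, where I expected the spring to pull. The pictures showed the gate following the tool anyway.
- The glassware was never approached: the arm passed above and away from it. I did not take a separate check picture of it at the end.

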